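# Slide a board out to its saw line and hold it

## Robot

A 7-joint arm with a two-finger parallel gripper is mounted at the origin on a cart in front of the work surface, level with it; the furniture and walls round the work are solid. World frame = base frame: x ahead of the robot, y to its left, z up, the work surface at z = 0. Lengths are in m, angles in rad, forces in N, time in s.
With the tool pointing down it reaches from about 0.35 to 0.9 m from the base axis. Payload 7.2 kg.
Tool frame: the origin (TCP) lies midway between the tips of the shut fingers; the grasp point (between the pads) lies 19 mm behind it; z points along the fingers, y is the line along which they close (so a half turn about z gives the same grasp; the last joint's range is limited). The gripper opens to 88 mm and grips with 3 to 60 N. Pads are 20 mm wide; open, the fingers measure 115 mm over their backs; the gripper's body (75 mm by 178 mm) begins 61 mm behind the grasp point.
Start: joints at [-1.263, 0.411, -0.013, 1.596, 0.006, 1.134, -0.082], TCP at [0.229, 0.581, 0.223] pointing down, gripper open.
Joint ranges: [-2.95, 2.95], [-0.29, 1.99], [-1.47, 1.44], [0.14, 2.54], [-1.03, 4.17], [0.13, 1.85], [-2.86, 2.86]. Speed limits (rad/s): [2.39, 2.39, 3.01, 3.01, 3.14, 3.14, 3.14].

## Interface

Orientations are given as a unit quaternion [x, y, z, w].
In Python, from station import * gives the robot as it stands.
- The arm moves only by the tool apply_moves, never from a script. Its argument "steps" is a list of rows, each a list of 3 entries, a list of its own where there are three numbers: the closure, from -1 (fully open) to 1 (shut), then the shift along the world's x, y, z in shares of 1000 mm (1.0 is 1000 mm), then the turn, a rotation vector about the world's x, y, z in parts of the range, where 1.0 means 180 degrees. A call has 1 to 8 rows; each row is the pose to reach, as a shift and turn from the pose commanded when the call began; what a row does not reach only later rows make up. A row lasts 1/10 s, in which the tool goes at most 50 mm and 8.59 degrees, less where a joint would pass 70% of its speed; a pose out of reach is approached as far as the arm can. A call with a gripper value outside its range is refused whole. The fingers move at their own pace and stop on an object; the grip force is fixed at half the most. Time passes only in rows, so rows that repeat a pose let the fingers close. It gives the time, the measured TCP pose, the force, the opening and the grip force at its end, in the units of the state.
- state(): the state, without advancing time (a new reading comes with each control period).
- read_camera(name): name is "side" or "top"; returns a dict with "image" (480x640x3 uint8, red, green, blue), "range_z" (480x640 float32, m along the optical axis (not along the pixel's ray), 0 where there is no reading), "camera_matrix" (3x3 intrinsics, pixels), "xyz" and "rotation" of the camera in the world. Camera axes: x right, y down, z forward; pixel columns grow to the right and rows downward; lengths in m; the calibration is good to about 2 mm. A picture is of the moment at which its call begins.
- close_job(): hands the job in; it is judged then, once.
The state is a dict: "time_s": time; "joints": joint angles; "qd": joint speeds; "tau": joint torques, N m; "ee_pos": TCP position; "tool_rot": TCP orientation; "contact_force": force on the tool from outside, world axes, zero at the start; "torque": the same for the moment, N m; "grip_width": finger opening in m; "grip_force": force on a finger pad.
Only numpy, scipy, OpenCV 4.12 (cv2) and the standard library are available. Lean on these libraries where they do the work, as an engineer would, in place of code of your own. Each camera call takes 0.05 s, during which the arm holds its last target. There are 200 camera calls.

## Task

Set the wooden board up for sawing: take hold of it and slide it outward along the top of the plywood sawing block, without lifting it off or letting it tip, until its blue cut line lies right over the block's steel-capped front edge and square with it. More than half of the board then hangs free and would tip, so finish while still gripping the board firmly, flat and level on the block: do not let go. Leave the other things where they are.

Things in the scene. Friction and masses are not known exactly. Their poses are not given: they have to be found in the camera images.
- saw_block: plywood sawing block fixed to the worktop, 150 mm wide (its x), 200 mm deep (its y), flat top 90 mm above the worktop. Origin: centre of its underside. Its +y axis points outward, to the steel-capped front edge (100 mm from the origin) over which the board is slid; roughly the robot's left. Its own z is up. It does not move.
- block_edge (a point): middle of the upper front (outer) edge of the sawing block's top, in the steel capping, 90 mm above the worktop; the edge runs along the block's x axis, outward is the block's +y
- board: loose brown wooden board, 320 mm long (its y), 50 mm wide (its x), 18 mm thick, about 0.3 kg, flat on the block, a little skewed, front end (+y) out past the steel edge, back end (-y) near or past the block's rear. Origin: centre of its underside, also the balance point; z up. With the cut line at the edge the balance point is 40 mm beyond it.
- cut_line (a point): middle of the blue cut line (3 mm wide, drawn square across the board), on the board's upper face, 120 mm from the back end, 200 mm from the front end
- board_back (a point): middle of the back end of the board, on its upper face; the board can be gripped across its 50 mm width here, about 30 to 45 mm in from the end
- nail_box: bystander: the small pale card box nearest the sawing block, 50x50x52 mm high, on the worktop; origin at the centre of its underside
- tape_roll: bystander: the roll of masking tape nearest the sawing block, lying flat, 104 mm across, 24 mm high, on the worktop; origin at the centre of its underside
- screwdriver: bystander: screwdriver with amber handle, 208 mm long (its y), 28 mm thick, lying on the worktop; origin at the middle of its length, on the worktop

How it is judged:
By the outcome, as a careful person would: the job done as asked, in the order asked, and still so for the second after the job is handed in, while the arm keeps its last pose, push and grip.
It also fails if it takes over 32 s, if anything falls off the work surface, if the arm or the gripper's body presses on something with over 40 N, if the wrist force passes 120 N, or if a joint passes its speed limit or range.

## Working session

There is one attempt and no reset: what is moved stays moved. The work goes in short steps, Python scripts to look and compute and a tool call to move; the robot and the scene stay as the last step left them, time stands still between calls to the robot, and variables do not carry over. Pictures are saved under pics/ and viewed, at most 10 in all, crops included, and the job is handed in when it is done.

Besides the shell and the picture viewer there is one more tool, called as name(argument=value, ...), one argument or row to a line, values as JSON. apply_moves: Moves the arm, as the interface text tells. Its arguments: {"type":"object","properties":{"steps":{"type":"array","items":{"type":"array"}}},"required":["steps"]}

```bash
mkdir -p pics; ls
python3 - <<'E'
from station import *
import cv2,numpy as np
for n in("top","side"):
    c=read_camera(n); cv2.imwrite(f"pics/{n}0.png",c["image"][:,:,::-1]); np.savez(f"{n}0.npz",**c)
    print(n,c["xyz"],c["rotation"],c["camera_matrix"])
s=state();print(s)
E
```

```text
pics
top [0.48744829 0.19524001 1.2167453 ] [ 0.71576191 -0.69691332  0.02697958 -0.03562037] [[476.01959127   0.         326.4711583 ]
 [  0.         476.01959127 243.74720659]
 [  0.           0.           1.        ]]
side [0.61395016 1.45300753 0.58230371] [ 0.01198858  0.82715924 -0.56182647  0.00385832] [[616.19050658   0.         329.1589206 ]
 [  0.         616.19050658 237.05652662]
 [  0.           0.           1.        ]]
{'time_s': 0.1, 'joints': array([-1.26319227,  0.41182851, -0.01270767,  1.5969495 ,  0.00565471,
        1.13433523, -0.0821833 ]), 'qd': array([-0.00069186, -0.00123034,  0.00011724, -0.00175586, -0.00013656,
        0.00084759, -0.00185304]), 'tau': array([ 2.50611789e-03, -5.89093673e+01,  6.43509552e-01, -2.91707861e+01,
       -5.38150594e-02,  1.45690111e-02,  2.40718140e-05]), 'ee_pos': array([0.229273  , 0.58092888, 0.22189232]), 'tool_rot': array([ 1.86768724e-01,  9.82403630e-01, -7.40131330e-04, -6.11938288e-05]), 'contact_force': array([ 0.17576257, -0.12508875, -0.55917829]), 'torque': array([ 0.01618484, -0.01928856, -0.0193998 ]), 'grip_force': 0.0, 'grip_width': 0.08749225320316446}
```

View pics/top0.png

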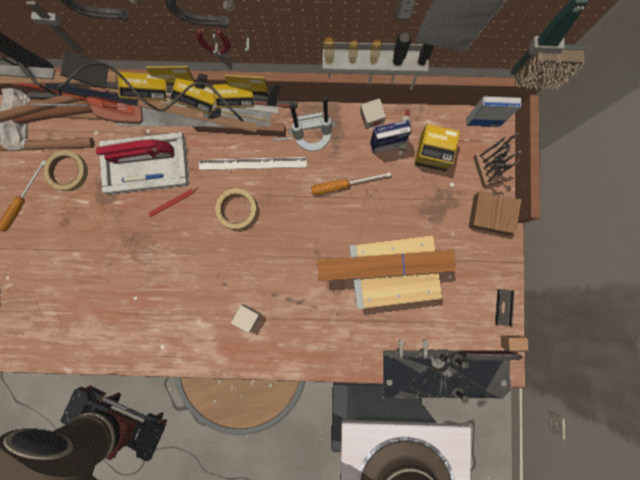

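View pics/side0.png

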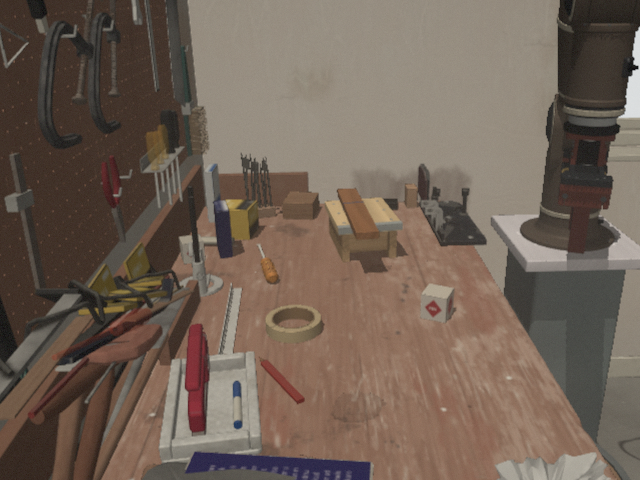

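The top view shows the steel edge at about (355,250)–(357,305), the board from (317,270) to (455,260) and the cut line at (403,264). The side view agrees with this. Next I measure them.

```bash
cat > h.py <<'E'
import cv2,numpy as np
from scipy.spatial.transform import Rotation as R
def rays(c,uv):
    uv=np.atleast_2d(np.asarray(uv,float)); K=c["camera_matrix"]
    d=np.c_[(uv[:,0]-K[0,2])/K[0,0],(uv[:,1]-K[1,2])/K[1,1],np.ones(len(uv))]
    r=np.asarray(c["rotation"]); Rm=R.from_quat(r).as_matrix() if r.size==4 else r
    return d@Rm.T
def onplane(c,uv,z):
    d=rays(c,uv); p=c["xyz"]; return p+d*((z-p[2])/d[:,2])[:,None]
def cloud(c):
    v,u=np.mgrid[:480,:640]; d=rays(c,np.c_[u.ravel(),v.ravel()])
    return (c["xyz"]+d*c["range_z"].reshape(-1,1)).reshape(480,640,3)
E
python3 - <<'E'
from h import *
c=dict(np.load("top0.npz")); P=cloud(c); Z=P[...,2]
roi=np.zeros((480,640),bool); roi[220:330,300:475]=1
hsv=cv2.cvtColor(c["image"],cv2.COLOR_RGB2HSV)
for v in (240,248,265,290,300):
    print(v,[(u,*hsv[v,u],round(float(Z[v,u])*1e3)) for u in range(310,465,12)])
print('blue',[tuple(hsv[264,u]) for u in range(398,409)])
for n,m in dict(board=roi&(Z>.101)&(Z<.116),block=roi&(Z>.082)&(Z<.097)).items():
    m=m.astype(np.uint8); k,l,s,ce=cv2.connectedComponentsWithStats(m)
    print(n,s[1:][s[1:,4]>50]); 
    zz=Z[m>0]; print(np.median(zz))
    h=.108 if n=="board" else .09
    ys,xs=np.nonzero(m); p=onplane(c,np.c_[xs,ys],h)[:,:2]
    r=cv2.minAreaRect((p*1000).astype(np.float32)); print(r,cv2.boxPoints(r))
E
python3 -c "
import cv2;i=cv2.imread('pics/top0.png')[225:325,305:465];cv2.imwrite('pics/c0.png',cv2.resize(i,None,fx=5,fy=5,interpolation=2))"
```

```text
240 [(310, np.uint8(11), np.uint8(104), np.uint8(160), 2), (322, np.uint8(12), np.uint8(95), np.uint8(167), -2), (334, np.uint8(11), np.uint8(101), np.uint8(164), 0), (346, np.uint8(11), np.uint8(104), np.uint8(167), -2), (358, np.uint8(10), np.uint8(105), np.uint8(168), -4), (370, np.uint8(10), np.uint8(105), np.uint8(167), -1), (382, np.uint8(12), np.uint8(110), np.uint8(163), 0), (394, np.uint8(17), np.uint8(97), np.uint8(203), 90), (406, np.uint8(18), np.uint8(105), np.uint8(220), 91), (418, np.uint8(19), np.uint8(105), np.uint8(220), 89), (430, np.uint8(20), np.uint8(107), np.uint8(219), 91), (442, np.uint8(11), np.uint8(89), np.uint8(174), -3), (454, np.uint8(11), np.uint8(97), np.uint8(174), 2)]
248 [(310, np.uint8(11), np.uint8(97), np.uint8(160), -1), (322, np.uint8(10), np.uint8(103), np.uint8(161), 11), (334, np.uint8(10), np.uint8(105), np.uint8(163), 0), (346, np.uint8(10), np.uint8(107), np.uint8(164), 1), (358, np.uint8(20), np.uint8(100), np.uint8(221), 90), (370, np.uint8(21), np.uint8(100), np.uint8(221), 90), (382, np.uint8(21), np.uint8(100), np.uint8(221), 90), (
[... 2825 characters left out ...]
31), np.uint8(146)), (np.uint8(13), np.uint8(165), np.uint8(151)), (np.uint8(13), np.uint8(155), np.uint8(153)), (np.uint8(13), np.uint8(157), np.uint8(154))]
board [[ 317  249  139   32 2949]]
0.10862225535182524
((540.5232543945312, 70.42144012451172), (50.015953063964844, 319.6132507324219), 5.721758842468262) [[499.70755  226.93864 ]
 [531.5722   -91.08223 ]
 [581.339    -86.095764]
 [549.4743   231.92511 ]]
block [[ 350  235   85   22 1141]
 [ 354  272   88   37 2417]]
0.09058619698165837
((525.9141235351562, 48.03022003173828), (150.07322692871094, 203.0135498046875), 8.557024955749512) [[436.60922  137.24207 ]
 [466.81638  -63.511578]
 [615.219    -41.181625]
 [585.01184  159.57202 ]]
```

View pics/c0.png

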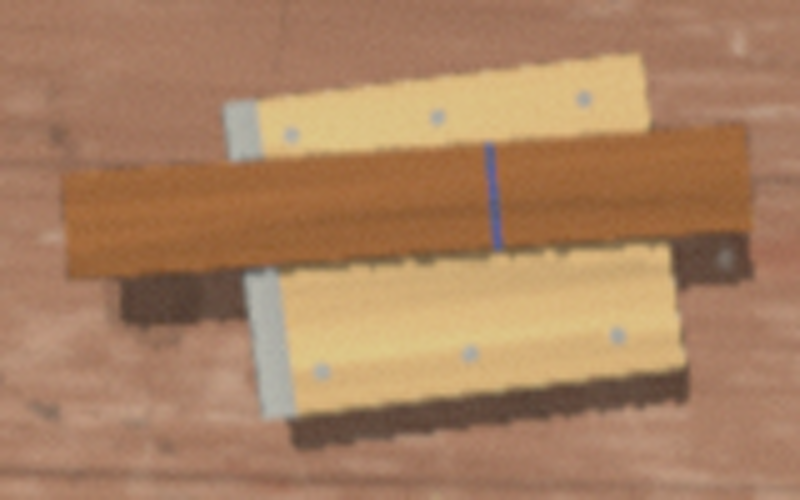

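The board has a yaw of 5.7° and measures 50×320 mm, as given. The block's yaw is 8.6°. The cut line is at about (544,31) mm and the edge middle at about (511,147) mm, so I need to slide about 120 mm and turn about +2.85°. The grasp point is at about (553,-51) mm. I check the blue line while I move.

The manual's scale: shifts go in shares of 1000 mm and turns go in shares of 180 degrees. Converting my numbers, -328 mm / 1000 = -0.328, 147 mm / 1000 = 0.147, -32 degrees / 180 = -0.1778.

apply_moves(
  steps=[
    [-1,[0.021,-0.041,0],[0,0,-0.0222]],
    [-1,[0.042,-0.082,0],[0,0,-0.0444]],
    [-1,[0.063,-0.123,0],[0,0,-0.0667]],
    [-1,[0.084,-0.164,0],[0,0,-0.0889]],
    [-1,[0.105,-0.205,0],[0,0,-0.1111]],
    [-1,[0.126,-0.246,0],[0,0,-0.1333]],
    [-1,[0.147,-0.287,0],[0,0,-0.1556]],
    [-1,[0.168,-0.328,0],[0,0,-0.1778]],
  ],
)

```text
time_s: 0.9
ee_pos: [0.3978, 0.2515, 0.2226]
tool_rot: [0.452, 0.892, 0.0, -0.0]
contact_force: [1.7, 0.8, 0.9]
grip_width: 0.0878
grip_force: 0.0
```

Run:
```python
from h import *
c=dict(np.load("top0.npz"))
hsv=cv2.cvtColor(c["image"],cv2.COLOR_RGB2HSV).astype(int)
im=c["image"].astype(float); pts=[]
for v in range(255,275):
    w=im[v,395:412,2]-im[v,395:412,0]; w=w-np.median(w); w[w<15]=0
    if w.sum()>30: pts.append((395+(w*np.arange(17)).sum()/w.sum(),v))
p=onplane(c,pts,.108)[:,:2]*1e3
a=np.polyfit(p[:,0],p[:,1],1); print(len(p),p.mean(0),"yaw",np.degrees(np.arctan(a[0])))
# steel edge: subpixel step between worktop (sat~100) and steel (sat~14)
e=[]
for v in list(range(248,254))+list(range(281,306)):
    s=hsv[v,345:362,1]
    if s.min()<40:
        k=np.argmax(s<57); e.append((345+k-(57-s[k])/(s[k-1]-s[k]),v))
q=onplane(c,e,.09)[:,:2]*1e3
b=np.polyfit(q[:,0],q[:,1],1); r=q[:,1]-np.polyval(b,q[:,0]); g=abs(r)<2; b=np.polyfit(q[g,0],q[g,1],1)
print(len(q),g.sum(),r.std(),"edge yaw",np.degrees(np.arctan(b[0])),"y at 511",np.polyval(b,511))
print("slide",(np.polyval(b,p[:,0].mean())-p[:,1].mean())*np.cos(np.arctan(b[0])))
```

```text
20 [541.97338043  30.21862486] yaw 5.724864241578281
31 31 0.4291217119909418 edge yaw 8.493127292761583 y at 511 146.72586889199562
slide 119.80405998198832
```

Scaled: -302 mm / 1000 = -0.302, -258 mm / 1000 = -0.258, -30.5 degrees / 180 = -0.1694.

apply_moves(
  steps=[
    [-1,[0.022,-0.043,0],[0,0,-0.0222]],
    [-1,[0.044,-0.086,0],[0,0,-0.0444]],
    [-1,[0.066,-0.129,0],[0,0,-0.0667]],
    [-1,[0.088,-0.172,0],[0,0,-0.0889]],
    [-1,[0.11,-0.215,0],[0,0,-0.1111]],
    [-1,[0.132,-0.258,0],[0,0,-0.1389]],
    [-1,[0.155,-0.302,0],[0,0,-0.1694]],
    [-1,[0.155,-0.302,-0.04],[0,0,-0.1694]],
  ],
)

```text
time_s: 1.7
ee_pos: [0.5573, -0.0564, 0.1864]
tool_rot: [0.674, 0.739, 0.002, 0.005]
contact_force: [0.4, 0.1, -1.0]
grip_width: 0.088
grip_force: 0.0
```

Scaled: -20 mm / 1000 = -0.02.

apply_moves(
  steps=[
    [-1,[0,0,-0.02],[0,0,0]],
    [-1,[0,0,-0.02],[0,0,0]],
  ],
)

```text
time_s: 1.9
ee_pos: [0.5502, -0.0488, 0.1597]
tool_rot: [0.67, 0.743, -0.002, -0.002]
contact_force: [-0.3, -0.1, -0.5]
grip_width: 0.0877
grip_force: 0.0
```

Run:
```python
from station import *
from h import *
c=read_camera("top"); i=c["image"][205:345,290:490,::-1]; cv2.imwrite("pics/c1.png",cv2.resize(i,None,fx=4,fy=4,interpolation=2))
s=state(); print(s["ee_pos"],s["tool_rot"],s["joints"])
a=R.from_quat(s["tool_rot"]).as_matrix()[:,1]; print(np.degrees(np.arctan2(a[1],a[0])))
d=np.array([-.0997,.995]); n=np.array([.995,.0997]); e=s["ee_pos"][:2]*1e3-[540.5,70.4]; print(e@d,e@n)
```

```text
[ 0.55138531 -0.04868449  0.16156267] [ 0.66942575  0.74287722 -0.00123912 -0.00103046] [-0.39907417  0.38081383  0.51582857  1.86590638 -0.22546768  0.95588238
  0.32154381]
5.954335571133333
-119.5743363297321 -1.0418407238361436
```

View pics/c1.png

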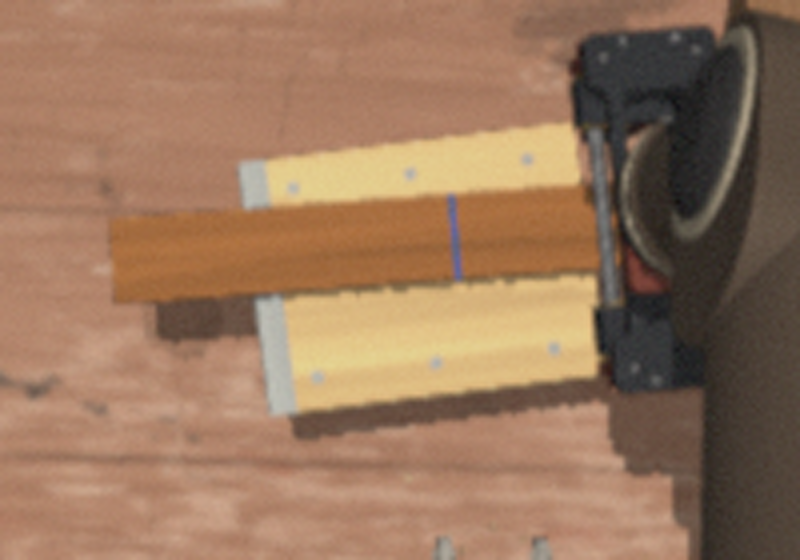

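The gripper straddles the board's back end (crop about (640,210)) and is centred on it to about 1 mm. Now I lower it.

Scaled: -66 mm / 1000 = -0.066, -60 mm / 1000 = -0.06.

apply_moves(
  steps=[
    [-1,[0.001,-0.001,-0.025],[0,0,0]],
    [-1,[0.001,-0.001,-0.045],[0,0,0]],
    [-1,[0.001,-0.001,-0.06],[0,0,0]],
    [-1,[0.001,-0.001,-0.066],[0,0,0]],
    [-1,[0.001,-0.001,-0.066],[0,0,0]],
    [-1,[0.001,-0.001,-0.066],[0,0,0]],
  ],
)

```text
time_s: 2.55
ee_pos: [0.5542, -0.0495, 0.0979]
tool_rot: [0.669, 0.743, 0.001, 0.001]
contact_force: [0.3, -0.3, 0.9]
grip_width: 0.0878
grip_force: 0.0
```

Scaled: -3 mm / 1000 = -0.003.

apply_moves(
  steps=[
    [-1,[0,0,-0.003],[0,0,0]],
    [-1,[0,0,-0.003],[0,0,0]],
  ],
)

```text
time_s: 2.75
ee_pos: [0.5537, -0.0495, 0.0941]
tool_rot: [0.669, 0.743, 0.0, 0.0]
contact_force: [0.6, 0.1, 0.1]
grip_width: 0.0881
grip_force: 0.0
```

```bash
python3 -c "
from station import *
for i in range(4):
    s=state();print(s['ee_pos'],s['tool_rot'],s['contact_force'])
    read_camera('top')"
```

```text
[ 0.55366717 -0.04951818  0.09409676] [6.69291395e-01 7.42999889e-01 3.63096075e-04 2.45826975e-04] [0.55962369 0.12350047 0.14150887]
[ 0.55354592 -0.0495688   0.09401435] [6.69324471e-01 7.42970175e-01 2.30410704e-04 1.36356259e-04] [0.47943186 0.14190299 0.26195238]
[ 0.55357379 -0.04957279  0.09400932] [6.69315535e-01 7.42978221e-01 2.33935872e-04 1.51224284e-04] [ 0.14167404  0.14213754 -0.39170786]
[ 0.55351733 -0.04957762  0.09392553] [6.69304088e-01 7.42988560e-01 1.61016058e-04 1.11509738e-04] [0.49961833 0.42669003 0.18464437]
```

The TCP is at 94 mm with no contact. I close the gripper.

apply_moves(
  steps=[
    [1,[0,0,0],[0,0,0]],
    [1,[0,0,0],[0,0,0]],
    [1,[0,0,0],[0,0,0]],
    [1,[0,0,0],[0,0,0]],
    [1,[0,0,0],[0,0,0]],
    [1,[0,0,0],[0,0,0]],
    [1,[0,0,0],[0,0,0]],
    [1,[0,0,0],[0,0,0]],
  ],
)

```text
time_s: 3.75
ee_pos: [0.5532, -0.0497, 0.0936]
tool_rot: [0.669, 0.743, -0.0, -0.0]
contact_force: [-0.7, -0.4, -0.1]
grip_width: 0.0493
grip_force: 30.0
```

I have the board gripped: width 49.3 mm, force 30 N. I slide it along the block's +y and turn it gradually.

Scaled: 55 mm / 1000 = 0.055, 51 mm / 1000 = 0.051, 2 degrees / 180 = 0.0111.

apply_moves(
  steps=[
    [1,[-0.001,0.005,0],[0,0,0.0011]],
    [1,[-0.002,0.012,0],[0,0,0.0028]],
    [1,[-0.003,0.02,0],[0,0,0.0044]],
    [1,[-0.004,0.028,0],[0,0,0.0061]],
    [1,[-0.005,0.036,0],[0,0,0.0078]],
    [1,[-0.006,0.044,0],[0,0,0.0094]],
    [1,[-0.008,0.051,0],[0,0,0.0111]],
    [1,[-0.008,0.055,0],[0,0,0.0111]],
  ],
)

```text
time_s: 4.55
ee_pos: [0.5451, 0.0063, 0.0936]
tool_rot: [0.656, 0.755, -0.0, -0.0]
contact_force: [-0.1, -0.8, -0.1]
grip_width: 0.0497
grip_force: 30.0
```

Scaled: 47 mm / 1000 = 0.047, 43 mm / 1000 = 0.043, 0.6 degrees / 180 = 0.0033.

apply_moves(
  steps=[
    [1,[-0.001,0.006,0],[0,0,0.0011]],
    [1,[-0.002,0.013,0],[0,0,0.0022]],
    [1,[-0.003,0.021,0],[0,0,0.0033]],
    [1,[-0.004,0.029,0],[0,0,0.0033]],
    [1,[-0.005,0.037,0],[0,0,0.0033]],
    [1,[-0.006,0.043,0],[0,0,0.0033]],
    [1,[-0.007,0.047,0],[0,0,0.0033]],
    [1,[-0.007,0.047,0],[0,0,0.0033]],
  ],
)

```text
time_s: 5.35
ee_pos: [0.5382, 0.0535, 0.0936]
tool_rot: [0.652, 0.758, 0.0, -0.0]
contact_force: [0.3, 1.5, -0.1]
grip_width: 0.0498
grip_force: 30.0
```

```bash
cat > m.py <<'E'
from station import *
from h import *
import sys
c=read_camera("top"); i=c["image"][205:345,270:470,::-1]; cv2.imwrite(sys.argv[1],cv2.resize(i,None,fx=4,fy=4,interpolation=2))
im=c["image"].astype(float); hsv=cv2.cvtColor(c["image"],cv2.COLOR_RGB2HSV).astype(int)
d=im[...,2]-im[...,0]; m=np.zeros((480,640),bool)
P=cloud(c); Z=P[...,2]
roi=np.zeros((480,640),bool); roi[230:300,255:375]=1
m=(roi&(Z>.098)&(Z<.12)).astype(np.uint8)
k,l,s,_=cv2.connectedComponentsWithStats(m); j=1+np.argmax(s[1:,4]); ys,xs=np.nonzero(l==j)
print("board px",s[j],"z",np.median(Z[l==j]))
B=P[l==j]; A=np.c_[B[:,0],B[:,1],np.ones(len(B))]; print("plane slope deg",np.degrees(np.linalg.lstsq(A,B[:,2],rcond=None)[0][:2]))
r=cv2.minAreaRect((onplane(c,np.c_[xs,ys],.108)[:,:2]*1e3).astype(np.float32)); print(r)
pts=[]
for v in range(245,285):
    w=d[v,335:400].copy(); b=np.median(w)
    k=np.argmax(w); sl=slice(max(k-3,0),k+4); ww=np.clip(w[sl]+60,0,None)
    if d[v,335+k]>-25 and hsv[v,335+k,1]<110 and hsv[v,335+k,0]>90: pts.append((335+(ww*np.arange(335+max(k-3,0),335+max(k-3,0)+len(ww))).sum()/ww.sum()-335,v))
pts=[(p[0]+335,p[1]) if p[0]<200 else p for p in pts]
print(np.round(pts,1).tolist())
p=onplane(c,pts,.108)[:,:2]*1e3
a=np.polyfit(p[:,0],p[:,1],1); print(len(p),p.mean(0),"line yaw",np.degrees(np.arctan(a[0])))
y=np.radians(8.49); ey=146.73+np.tan(y)*(p[:,0].mean()-511)
print("remaining slide",(ey-p[:,1].mean())*np.cos(y))
s=state(); print(s["time_s"],s["ee_pos"],s["contact_force"],s["torque"],s["grip_width"],R.from_quat(s["tool_rot"]).as_matrix().round(4).tolist())
E
python3 m.py pics/c2.png
```

```text
board px [ 273  257  102   35 2186] z 0.10874661882999714
plane slope deg [-0.20361383 -0.01985836]
((514.6334228515625, 212.85531616210938), (50.028404235839844, 239.24562072753906), 9.068471908569336)
[[382.0, 245.0], [382.6, 246.0], [383.1, 247.0], [382.7, 248.0], [382.7, 249.0], [383.3, 251.0], [387.0, 252.0], [386.4, 254.0], [390.7, 257.0], [386.6, 258.0], [356.0, 259.0], [357.3, 260.0], [357.5, 261.0], [357.6, 262.0], [357.6, 263.0], [357.7, 264.0], [358.1, 265.0], [358.3, 266.0], [358.4, 267.0], [358.5, 268.0], [358.5, 269.0], [358.6, 270.0], [358.8, 271.0], [359.0, 272.0], [359.1, 273.0], [359.3, 274.0], [359.4, 275.0], [359.5, 276.0], [359.6, 277.0], [359.7, 278.0], [359.9, 279.0], [360.1, 280.0], [359.4, 281.0], [386.8, 282.0], [387.0, 284.0]]
35 [538.10826293 112.89165988] line yaw -29.566087161658405
remaining slide 37.46970461348431
5.4 [0.53824902 0.0532819  0.09363596] [-0.38796349  2.21157623  0.03012361] [ 0.19954435  0.13757283 -0.04834662] 0.04941188641338088 [[-0.1497, 0.9887, -0.0002], [0.9887, 0.1497, 0.0008], [0.0008, -0.0001, -1.0]]
```

View pics/c2.png

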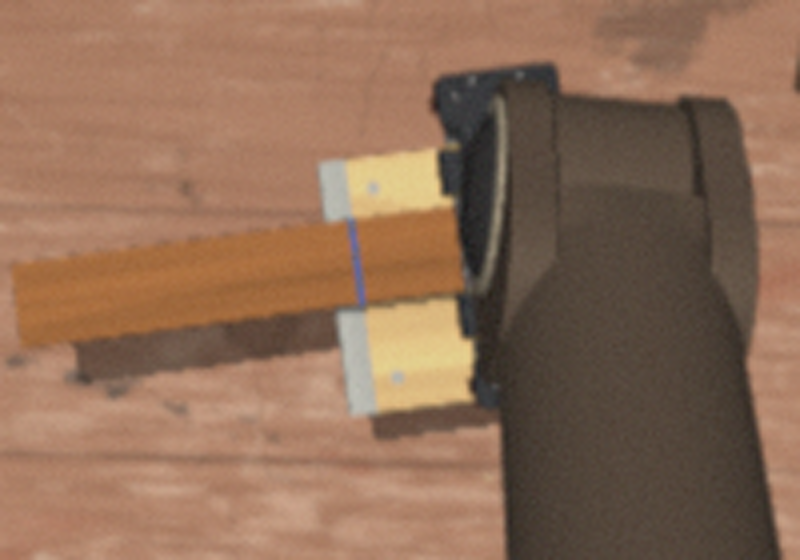

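The board lies flat and the cut line (crop about (357,262)) is a little short of the edge. The arm's pixels contaminated the line fit, so I restrict it.

```bash
sed -i 's/335:400/335:370/; s/range(245,285)/range(260,281)/; s/^print(np.round(pts.*$//; s/roi\[230:300,255:375\]/roi[230:300,255:368]/' m.py; python3 m.py pics/c3.png
```

```text
board px [ 273  258   95   34 2033] z 0.10874944983668633
plane slope deg [0.15365734 0.05882811]
((513.3408203125, 220.85031127929688), (50.061038970947266, 222.48675537109375), 9.068471908569336)
21 [526.42749453 133.378064  ] line yaw 9.020553107981101
remaining slide 15.483286577775349
5.45 [0.53825938 0.05307517 0.09364552] [-0.75374276  1.0228525   0.24339686] [ 0.21660402  0.13129054 -0.03470396] 0.04995972284631423 [[-0.1495, 0.9888, -0.0002], [0.9888, 0.1495, 0.0007], [0.0008, -0.0001, -1.0]]
```

Scaled: 14.5 mm / 1000 = 0.0145, 12 mm / 1000 = 0.012, -0.3 degrees / 180 = -0.0017.

apply_moves(
  steps=[
    [1,[-0.0005,0.004,0],[0,0,-0.0006]],
    [1,[-0.001,0.008,0],[0,0,-0.0011]],
    [1,[-0.002,0.012,0],[0,0,-0.0017]],
    [1,[-0.002,0.0145,0],[0,0,-0.0017]],
    [1,[-0.002,0.0145,0],[0,0,-0.0017]],
    [1,[-0.002,0.0145,0],[0,0,-0.0017]],
  ],
)

```text
time_s: 6.05
ee_pos: [0.5363, 0.0676, 0.0936]
tool_rot: [0.654, 0.756, 0.0, -0.0]
contact_force: [0.1, 0.6, 0.9]
grip_width: 0.0497
grip_force: 30.0
```

```bash
sed -i 's/335:370/335:362/;s/if d\[v/if True or d[v/' m.py; for i in 1 2 3; do python3 m.py pics/c4.png; done
python3 - <<'E'
from station import *
from h import *
c=read_camera("side"); np.savez("side1.npz",**c); i=c["image"][150:310,270:470,::-1]; cv2.imwrite("pics/s1.png",cv2.resize(i,None,fx=4,fy=3.75,interpolation=2))
E
```

```text
board px [ 267  258  101   34 2165] z 0.10879661748144165
plane slope deg [0.07692835 0.06714261]
((513.35302734375, 228.24563598632812), (49.95515060424805, 236.8099822998047), 8.728118896484375)
21 [526.04088365 147.79867501] line yaw 8.446508870259752
remaining slide 1.163623738056947
6.1 [0.53633069 0.06754009 0.09363567] [-0.35345923  1.35231332  1.10856218] [ 0.23429561  0.13167083 -0.01425873] 0.0499794853227429 [[-0.1443, 0.9895, -0.0001], [0.9895, 0.1443, 0.0007], [0.0007, 0.0, -1.0]]
board px [ 267  258  101   34 2162] z 0.10873961034919388
plane slope deg [0.13033335 0.0810981 ]
((513.3680419921875, 228.14791870117188), (49.95515060424805, 236.6122589111328), 8.728118896484375)
21 [526.04135666 147.78097904] line yaw 8.406731583325728
remaining slide 1.1811956183137908
6.15 [0.53629904 0.06752634 0.09362935] [-0.54627132  1.63467951  0.62773176] [ 0.26290674  0.16298136 -0.00386352] 0.049930541935826946 [[-0.1442, 0.9895, -0.0001], [0.9895, 0.1442, 0.0007], [0.0007, -0.0, -1.0]]
board px [ 267  258  101   34 2164] z 0.10875112716967994
plane slope deg [0.26691288 0.12029469]
((513.380126953125, 228.1497802734375), (49.930870056152344, 236.6122589111328), 8.728118896484375)
21 [526.0417743  147.76546779] line yaw 8.458571226427292
remaining slide 1.1965985533602368
6.2 [0.53631359 0.06747838 0.09363053] [0.08239767 1.37522707 1.29233912] [ 0.23274703  0.14402913 -0.01088585] 0.050172806673395014 [[-0.1442, 0.9896, -0.0002], [0.9896, 0.1442, 0.0006], [0.0007, -0.0001, -1.0]]
```

View pics/c4.png

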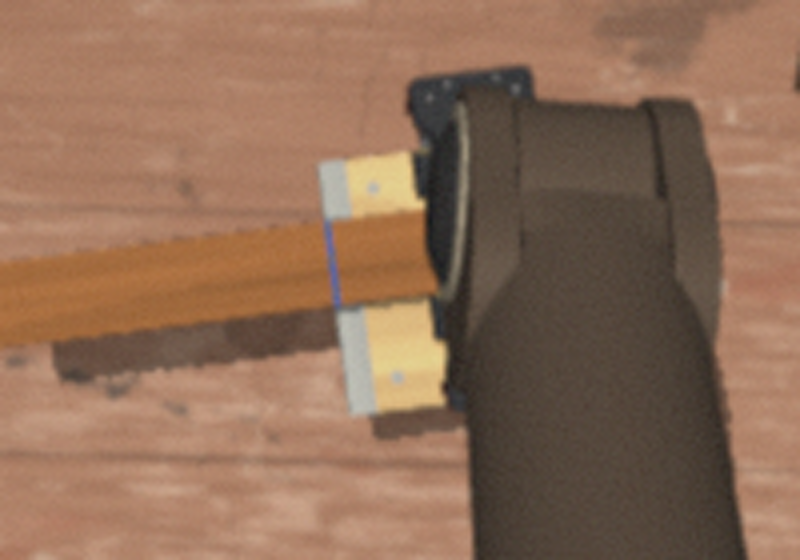

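View pics/s1.png

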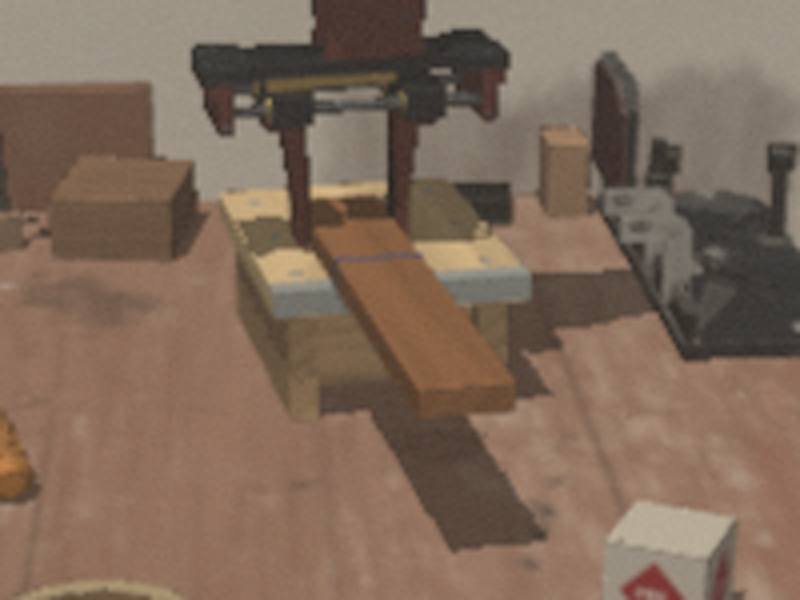

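The board is flat and square, and its line is about 1.2 mm inside the edge. One small nudge finishes the slide.

Scaled: 1.3 mm / 1000 = 0.0013, 0.8 mm / 1000 = 0.0008.

apply_moves(
  steps=[
    [1,[-0.0001,0.0008,0],[0,0,0]],
    [1,[-0.0002,0.0013,0],[0,0,0]],
    [1,[-0.0002,0.0013,0],[0,0,0]],
    [1,[-0.0002,0.0013,0],[0,0,0]],
    [1,[-0.0002,0.0013,0],[0,0,0]],
  ],
)

```text
time_s: 6.75
ee_pos: [0.5363, 0.0678, 0.0937]
tool_rot: [0.654, 0.756, -0.0, 0.0]
contact_force: [1.7, -1.7, 1.5]
grip_width: 0.0498
grip_force: 30.0
```

```bash
for i in 1 2; do python3 m.py pics/c5.png; done
```

```text
board px [ 267  258  101   34 2167] z 0.1086188644511401
plane slope deg [-0.04106309 -0.01674627]
((513.532958984375, 228.4252166748047), (49.82865905761719, 237.04891967773438), 8.653792381286621)
21 [526.03445508 148.03854627] line yaw 8.502598969943886
remaining slide 0.9254319761061784
6.8 [0.53628146 0.06794144 0.09368062] [-0.18275419 -1.99155612  1.19838881] [-0.55220328  0.01463836  0.09876404] 0.04977764576617504 [[-0.1436, 0.9896, 0.0002], [0.9896, 0.1436, -0.0002], [-0.0002, 0.0001, -1.0]]
board px [ 267  258  101   34 2169] z 0.1086081055515955
plane slope deg [-0.08627636  0.01066981]
((513.5300903320312, 228.4442138671875), (49.82865905761719, 237.0873565673828), 8.653792381286621)
21 [526.03211793 148.12576689] line yaw 8.53349950667131
remaining slide 0.8388220997209385
6.85 [0.53627243 0.06801226 0.09370286] [-0.23974616 -3.25026718  2.50080692] [-0.61363199  0.00140736 -0.04173052] 0.04994095236156376 [[-0.1436, 0.9896, 0.0002], [0.9896, 0.1436, -0.0001], [-0.0001, 0.0002, -1.0]]
```

Scaled: 0.7 mm / 1000 = 0.0007.

apply_moves(
  steps=[
    [1,[0,0.0007,0],[0,0,0]],
    [1,[0,0.0007,0],[0,0,0]],
    [1,[0,0.0007,0],[0,0,0]],
    [1,[0,0.0007,0],[0,0,0]],
    [1,[0,0.0007,0],[0,0,0]],
    [1,[0,0.0007,0],[0,0,0]],
    [1,[0,0.0007,0],[0,0,0]],
    [1,[0,0.0007,0],[0,0,0]],
  ],
)

```text
time_s: 7.65
ee_pos: [0.5362, 0.069, 0.0937]
tool_rot: [0.654, 0.756, 0.0, -0.0]
contact_force: [0.3, -0.5, 1.1]
grip_width: 0.0497
grip_force: 30.0
```

```bash
for i in 1 2; do python3 m.py pics/c6.png; done
```

```text
board px [ 266  258  102   34 2181] z 0.10864855960442799
plane slope deg [0.23671459 0.14046953]
((513.4544677734375, 228.94117736816406), (49.82865905761719, 238.0927276611328), 8.653792381286621)
21 [526.00247061 149.23167984] line yaw 8.540017728349975
remaining slide -0.2593488973179593
7.7 [0.53621535 0.06900282 0.09366509] [ 0.17670668 -1.80617259  2.09786055] [-0.41842918 -0.01941938  0.01745163] 0.049542022407403734 [[-0.1439, 0.9896, 0.0001], [0.9896, 0.1439, 0.0001], [0.0001, 0.0001, -1.0]]
board px [ 266  258  102   34 2181] z 0.10874843258845779
plane slope deg [-0.35560461 -0.00136577]
((513.4545288085938, 228.941162109375), (49.82865524291992, 238.09268188476562), 8.653759002685547)
21 [526.00256068 149.22833912] line yaw 8.554700485926018
remaining slide -0.25603148779306084
7.75 [0.53623122 0.06896013 0.09368332] [ 0.44226294 -1.40029793  1.63693911] [-0.30245344  0.05461209  0.0060159 ] 0.04984810458177222 [[-0.1439, 0.9896, 0.0001], [0.9896, 0.1439, 0.0001], [0.0001, 0.0001, -1.0]]
```

The line is within about 0.3 mm of the edge and 0.1° of square. The board is level, still gripped at 30 N and at rest, so I hand the job in.

```bash
python3 -c "
from station import *
print(close_job())"
```

```text
the job is handed in; nothing more can be done
None
```

I handed the job in with the board slid out flat on the block and still gripped at 30 N; by the top camera, its blue cut line is within about 0.3 mm of the steel edge and 0.1° of square.

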